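# Turn the spare cork bin end for end, stack it on the full one and click it home

## Robot

A 7-joint arm with a two-finger parallel gripper is mounted at the origin on a cart in front of the work surface, level with it; the furniture and walls round the work are solid. World frame = base frame: x ahead of the robot, y to its left, z up, the work surface at z = 0. Lengths are in m, angles in rad, forces in N, time in s.
With the tool pointing down it reaches from about 0.35 to 0.9 m from the base axis. Payload 8.1 kg.
Tool frame: the origin (TCP) lies at the very end of the fingers, on their centre line; the grasp point (between the pads) lies 19 mm behind it; z points along the fingers, y is the line along which they close (so a half turn about z gives the same grasp; the last joint's range is limited). The gripper opens to 92 mm and grips with 3 to 60 N. Pads are 19 mm wide; open, the fingers measure 130 mm over their backs; the gripper's body (75 mm by 190 mm) begins 47 mm behind the grasp point.
Start: joints at [-1.251, 0.434, 0.025, 1.573, -0.012, 1.134, -0.075], TCP at [0.256, 0.57, 0.227] pointing down, gripper open.
Joint ranges: [-2.62, 2.62], [-0.44, 2.09], [-1.27, 1.32], [0.08, 2.57], [-1.32, 4.46], [0.12, 2], [-2.74, 2.74]. Speed limits (rad/s): [2.22, 2.22, 3.01, 3.01, 3.14, 3.14, 3.14].

## Interface

Orientations are given as a rotation vector (axis times angle).
In Python, from cell import arm gives the robot as it stands.
- The arm moves only by the tool jog_arm, never from a script. Its argument "rows" is a list of rows, each a list of 3 entries, a list of its own where there are three numbers: the shift along the world's x, y, z in cm, then the turn, a rotation vector about the world's x, y, z in degrees, then the opening, from 0 (shut) to 1 (fully open). A call has 1 to 8 rows; each row is the pose to reach, as a shift and turn from the pose commanded when the call began; what a row does not reach only later rows make up. A row lasts 1/8 s, in which the tool goes at most 62.5 mm and 10.7 degrees, less where a joint would pass 70% of its speed; a pose out of reach is approached as far as the arm can. A call with a gripper value outside its range is refused whole. The fingers move at their own pace and stop on an object; "newtons" is the grip in N (left out, the last holds). Time passes only in rows, so rows that repeat a pose let the fingers close. It gives the time, the measured TCP pose, the force, the opening and the grip force at its end, in the units of the state.
- arm.observe(): the state, without advancing time (a new reading comes with each control period).
- arm.get_image(name): name is "scene" or "top" or "wrist"; returns a dict with "img" (480x640x3 uint8, red, green, blue), "depth" (480x640 float32, m along the optical axis (not along the pixel's ray), 0 where there is no reading), "fx", "fy", "cx", "cy" (pixels), "dist_coeffs" ([k1, k2, p1, p2, k3] as OpenCV has them; the pictures are not rectified), "rvec" (rotation vector, rad) and "tvec" (3), from world to camera coordinates, as OpenCV has them; the wrist camera has in their place "mount" (4x4, takes a point from camera to tool coordinates, whose origin is the TCP and whose axes are the flange's). Camera axes: x right, y down, z forward; pixel columns grow to the right and rows downward; lengths in m; the calibration is good to about 2 mm. A picture is of the moment at which its call begins: read the wrist's pose just before it.
- arm.sign_off(): hands the job in; it is judged then, once.
The state is a dict: "clock": time; "joints": joint angles; "dq": joint speeds; "joint_efforts": joint torques, N m; "position": TCP position; "ee_rot": TCP orientation; "force": force on the tool from outside, world axes, zero at the start; "ft_torque": the same for the moment, N m; "width": opening from 0.0 (shut) to 1.0 (fully open); "gripper_force": force on a finger pad.
Only numpy, scipy, OpenCV 4.12 (cv2) and the standard library are available. Lean on these libraries where they do the work, as an engineer would, in place of code of your own. Each camera call takes 0.05 s, during which the arm holds its last target. There are 200 camera calls.

## Task

The cork bin is full, so it needs the spare bin on top of it. Lift the spare bin straight up out of the empty bin that it is nested in, turn it end for end, so that its blue end comes over the full bin's plain end (the same way round it would nest and crush the corks), and stack it on the full bin, pressing it down firmly but without forcing it until the clips snap and it sits fully home and level. Leave the full bin, the other empty bin and the things round about where they stand.

Things in the scene. Friction and masses are not known exactly. Their poses are not given: they have to be found in the camera images.
- spare_bin_centre (a point): centre of the spare bin, half-way up (36 mm over its underside). Off-white plastic stack-nest bin with one blue end, 176 x 64 mm at the rim, tapering to 164 x 53 mm, 72 mm high, 0.2 to 0.3 kg; x along it toward the blue end, y across, z up. Each long side has at mid-length an upright grip lug, 44 mm long, from 4 mm below this centre up to the rim; grip across both lugs, 65 mm apart.
- spare_bin_blue_end (a point): middle of the spare bin's blue end, 85 mm from its centre along +x, at the same height
- spare_bin_plain_end (a point): middle of the spare bin's plain end, 85 mm from its centre along -x, at the same height
- full_bin: the bin full of corks, of the same make, loose on the worktop; origin at the centre of its underside, x toward its blue end. Under its rim are stacking ledges: one at the middle of the blue end, two in the corners of the plain end. A bin set on it the other way round stands on them; the same way round it slips past them down on to the corks.
- full_bin_seat (a point): middle of where a stacked bin's underside comes to rest on the full bin, 58 mm over its underside (1 mm play; up to 3 mm off centre still enters). From 4 mm above home its feet bend back blue sprung clips and, from 2 mm, squash rubber buffers on the ledges; the push grows to 18-24 N, when the clips snap in, often one end first; then it meets a hard stop. Let go before, it springs up. 50 N is forcing it.
- nest_bin: the empty bin, of the same make, in which the spare bin is nested the same way round, 40 mm higher, with 1 mm of play; the spare is clear when 72 mm higher. Loose on the worktop, to be left there; origin at the centre of its underside, x toward its blue end
- top_cork_a: wine cork (about 24 mm thick, 42 mm long), one of three lying loose on top of the packed corks in the full bin, up to 51 mm above the bin's underside; origin at the middle of its underside
- top_cork_b: wine cork (about 24 mm thick, 42 mm long), one of three lying loose on top of the packed corks in the full bin, up to 51 mm above the bin's underside; origin at the middle of its underside
- top_cork_c: wine cork (about 24 mm thick, 42 mm long), one of three lying loose on top of the packed corks in the full bin, up to 51 mm above the bin's underside; origin at the middle of its underside
- salt_shaker: glass salt shaker with a metal cap, 44 mm wide, 90 mm high, behind the bins; origin at the centre of its underside; not to be touched
- spice_jar: glass spice jar with a yellow cap, 42 mm wide, 96 mm high, behind the bins; origin at the centre of its underside; not to be touched
- pepper_mill: turned wooden pepper mill, 58 mm wide, 170 mm high, behind the bins; origin at the centre of its underside; not to be touched
Things that resemble listed ones, but are neither listed nor needed, are in the scene too. What is shaped like the top_cork_c but green or turquoise is not meant.

How it is judged:
On the way:
1. the spare bin has been lifted clear of the nest bin (z of spare_bin_centre in the frame of nest_bin above 0.118 m and height (world z) of nest_bin below 0.01 m), for 0.1 s.
At the end, for the whole second after the job is handed in: the spare bin is clipped home on the full bin: the middle of each end 94 mm (within 1.5 mm) above the full bin's underside, its centre within 5 mm of the middle, blue end over plain end, level; both other bins stand upright on the worktop, at rest; the loose corks are in the full bin (z of spare_bin_blue_end in the frame of full_bin between 0.0925 and 0.0955 m and z of spare_bin_plain_end in the frame of full_bin between 0.0925 and 0.0955 m and horizontal distance between spare_bin_centre and full_bin below 0.005 m and x of spare_bin_blue_end in the frame of full_bin below -0.07 m and angle between each of spare_bin_centre, full_bin, nest_bin's own z axis and vertical below 0.04 rad and height (world z) of each of full_bin, nest_bin below 0.006 m and z of each of top_cork_a, top_cork_b, top_cork_c in the frame of full_bin below 0.052 m and horizontal distance between each of top_cork_a, top_cork_b, top_cork_c and full_bin below 0.085 m and linear speed of each of full_bin, nest_bin below 0.02 m/s); the robot touches nothing.
It fails at once if the spare bin is forced: the contact forces between it and the full bin pass 50 N (contact force between spare_bin and full_bin above 50 N).
It fails at once if a cork is pressed on by the spare bin (over 3 N) (contact force between spare_bin and top_cork_a above 3 N or contact force between spare_bin and top_cork_b above 3 N or contact force between spare_bin and top_cork_c above 3 N).
It fails at once if the full bin is shoved more than 3 cm (distance of full_bin from where it was at the start of the episode above 0.03 m).
It fails at once if the nest bin is dragged, lifted or tipped (over 3 cm) (distance of nest_bin from where it was at the start of the episode above 0.03 m).
It fails at once if a bystander is moved more than 2 cm (distance of any of salt_shaker, spice_jar, pepper_mill from where it was at the start of the episode above 0.02 m).
It also fails if it takes over 53 s, if anything falls off the work surface, if the arm or the gripper's body presses on something with over 40 N, if the wrist force passes 120 N, or if a joint passes its speed limit or range.

## Working session

There is one attempt and no reset: what is moved stays moved. The work goes in short steps, Python scripts to look and compute and a tool call to move; the robot and the scene stay as the last step left them, time stands still between calls to the robot, and variables do not carry over. Pictures are saved under pics/ and viewed, at most 10 in all, crops included, and the job is handed in when it is done.

Besides the shell and the picture viewer there is one more tool, called after ">>>" as name(argument=value, ...), one argument or row to a line, values as JSON. jog_arm: Moves the arm, as the interface text tells. Its arguments: {"type":"object","properties":{"rows":{"type":"array","items":{"type":"array"}},"newtons":{"type":"number"}},"required":["rows"]}

```bash
mkdir -p pics
cat > h.py <<'E'
import numpy as np, cv2
from cell import arm
def grab(n):
    s=arm.observe(); d=arm.get_image(n)
    K=np.array([[d['fx'],0,d['cx']],[0,d['fy'],d['cy']],[0,0,1]]); d['K']=K; d['D']=np.array(d['dist_coeffs'],float)
    if n=='wrist':
        T=np.eye(4);T[:3,:3]=cv2.Rodrigues(np.array(s['ee_rot'],float))[0];T[:3,3]=s['position']
        C=T@np.array(d['mount'])
    else:
        R=cv2.Rodrigues(np.array(d['rvec'],float))[0];C=np.eye(4);C[:3,:3]=R.T;C[:3,3]=-R.T@np.array(d['tvec'],float).ravel()
    d['C']=C; return d
def cloud(d):
    h,w=d['depth'].shape
    u,v=np.meshgrid(np.arange(w),np.arange(h))
    p=cv2.undistortPoints(np.stack([u,v],-1).reshape(-1,1,2).astype(float),d['K'],d['D']).reshape(h,w,2)
    z=d['depth'][...,None]
    P=np.concatenate([p*z,z],-1)@d['C'][:3,:3].T+d['C'][:3,3]
    P[d['depth']<=0]=np.nan
    return P
def ray(d,px,z):
    p=cv2.undistortPoints(np.array(px,float).reshape(-1,1,2),d['K'],d['D']).reshape(-1,2)
    r=np.c_[p,np.ones(len(p))]@d['C'][:3,:3].T; c=d['C'][:3,3]
    return c+r*((z-c[2])/r[:,2])[:,None]
def save(n,img,s=1): cv2.imwrite('pics/'+n,cv2.resize(img[...,::-1],None,fx=s,fy=s))
E
python3 - <<'E'
from h import *
a=grab('top');b=grab('scene')
save('top.png',a['img'],1.25);save('scene.png',b['img'],1.25)
np.savez('t.npz',top=a['img'],P=cloud(a))
print(a['C'],b['C'],a['K'])
s=arm.observe();print(s)
E
```

```text
[[-0.02497381 -0.99091549  0.13214691  0.36966174]
 [-0.99962471  0.02624175  0.00786188  0.1339413 ]
 [-0.01125822 -0.13190098 -0.99119896  1.06346793]
 [ 0.          0.          0.          1.        ]] [[-0.80986703 -0.3201739   0.49153236  0.06314124]
 [-0.58603411  0.40435744 -0.70218166  0.79278749]
 [ 0.02606548 -0.85672851 -0.51510859  0.57161594]
 [ 0.          0.          0.          1.        ]] [[613.54382363   0.         315.84992097]
 [  0.         613.54382363 238.94310718]
 [  0.           0.           1.        ]]
{'clock': 0.1, 'joints': array([-1.25062282,  0.4351391 ,  0.02497559,  1.57400746, -0.01163489,
        1.13402012, -0.0750873 ]), 'dq': array([-6.81690825e-05, -6.80933651e-04, -2.06338233e-04, -1.80501444e-03,
        8.16062495e-04, -1.12995455e-03, -1.58750182e-04]), 'joint_efforts': array([ 3.81970967e-03, -6.69132900e+01,  9.88011025e-01, -3.15142322e+01,
       -6.06104638e-02,  3.73338978e-02,  3.27442410e-05]), 'position': array([0.25627924, 0.56952639, 0.22603177]), 'ee_rot': array([-6.59226322e-01, -3.07144075e+00,  2.22168716e-03]), 'force': array([-0.1121977 ,  0.13614167,  0.17951642]), 'ft_torque': array([0.00900676, 0.01947712, 0.01594424]), 'gripper_force': 0.0, 'width': 1.0035286883344536}
```

View pics/top.png

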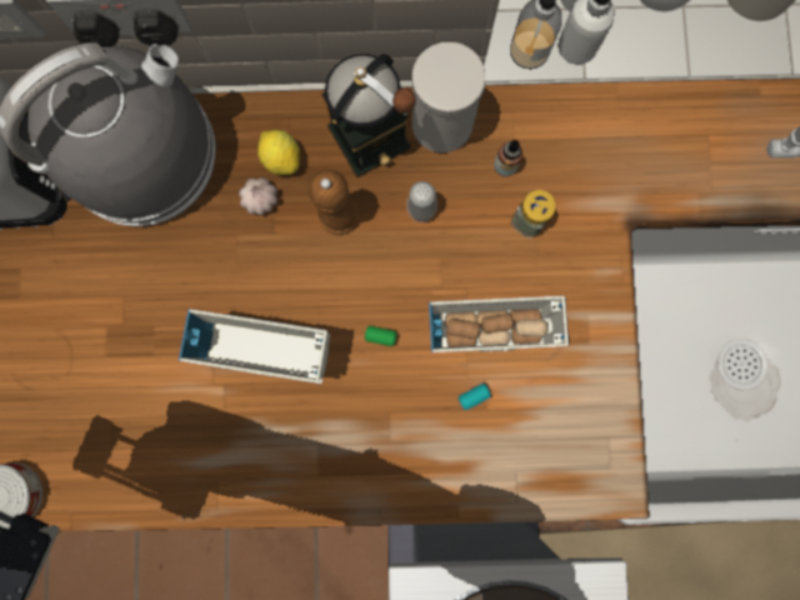

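View pics/scene.png

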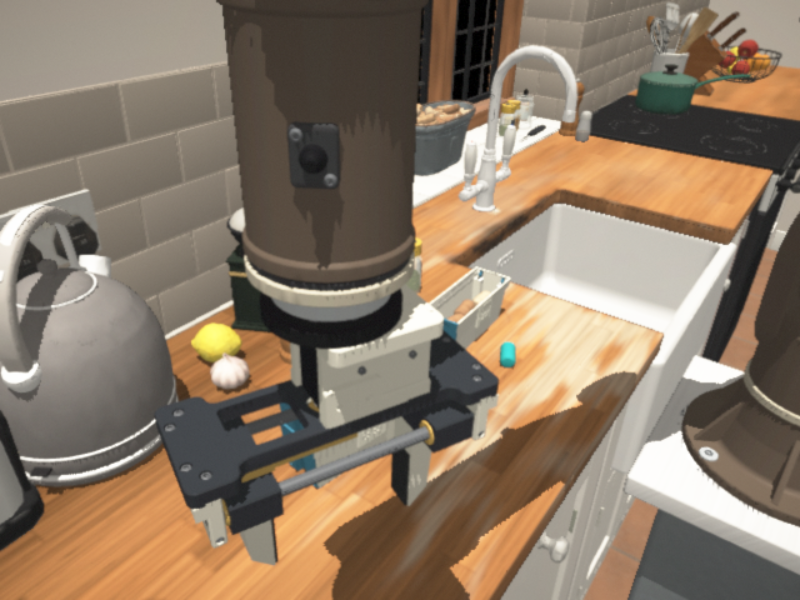

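The top view shows two elongated bins, both with their blue end to the left:
- The spare, nested in the empty bin, is at (255,346), with its blue end at (197,337).
- The full bin with the brown corks is at (498,325), with its blue end at (437,325).

The green (380,336) and turquoise (475,396) cylinders are decoys. The scene view is mostly blocked by the gripper.

Run:
```python
from h import *
d=np.load('t.npz');P=d['P'];im=d['top']
for n,(r0,r1,c0,c1),(z0,z1) in [('spare',(235,320,130,280),(.104,.122)),('full',(225,295,330,470),(.064,.082))]:
    Q=P[r0:r1,c0:c1]; m=(Q[...,2]>z0)&(Q[...,2]<z1)
    q=Q[m][:,:2].astype(np.float32); zz=Q[m][:,2]
    (c,sz,an)=cv2.minAreaRect(q); print(n,m.sum(),c,sz,an,np.median(zz),cv2.boxPoints((c,sz,an)).round(3).tolist())
for n,(u,v) in dict(salt=(338,155),spice=(430,165),mill=(262,150)).items():
    print(n,P[v-4:v+5:4,u-4:u+5:4].reshape(-1,3).round(3).mean(0))
crop=np.hstack([im[225:325,135:275],im[215:315,335:475]])
save('crop.png',crop,2.8)
```

```text
spare 795 (0.443447083234787, 0.3206048905849457) (0.17670130729675293, 0.06540649384260178) 79.56439971923828 0.11292759031297772 [[0.39500001072883606, 0.23999999463558197], [0.46000000834465027, 0.2280000001192093], [0.492000013589859, 0.4020000100135803], [0.4269999861717224, 0.4129999876022339]]
full 742 (0.46659204363822937, 0.009614028036594391) (0.06562613695859909, 0.17744196951389313) 1.1742252111434937 0.07273954073949451 [[0.4320000112056732, 0.09799999743700027], [0.4359999895095825, -0.07999999821186066], [0.5009999871253967, -0.07800000160932541], [0.49799999594688416, 0.0989999994635582]]
salt [0.63722222 0.10211111 0.08777778]
spice [ 0.61377778 -0.04544444  0.09822222]
mill [0.62733333 0.219      0.16377778]
```

View pics/crop.png

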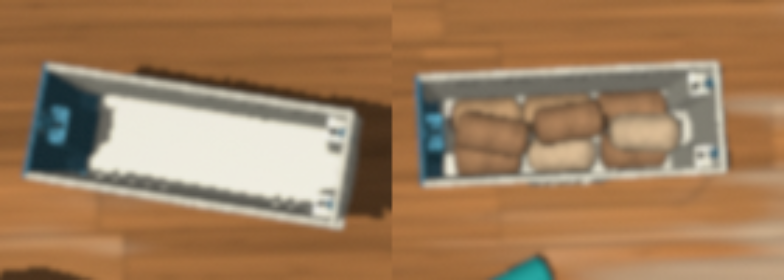

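The crop confirms it. The left bin is the empty, white nested pair: rim centre (0.443, 0.321), height 113 mm, blue end at yaw 79.6°. The right bin is the full one with corks: centre (0.467, 0.010), height 73 mm, blue end at yaw 91.2°. I'll turn the tool +103.8° on the way to the spare, so that the later -168° turn stays inside joint 7's range.

>>> jog_arm(
  rows=[
    [[2.5,-3.2,0],[0,0,10],1],
    [[5,-6.4,0],[0,0,20],1],
    [[7.5,-9.6,0],[0,0,30],1],
    [[10,-12.8,0],[0,0,40],1],
    [[12.5,-16,0],[0,0,50],1],
    [[15,-19.2,0],[0,0,60],1],
    [[17,-22,0],[0,0,70],1],
    [[18.7,-24.9,0],[0,0,80],1],
  ],
)

```text
clock: 1.1
position: [0.4441, 0.3197, 0.2264]
ee_rot: [1.476, -2.772, 0.0]
force: [0.1, 0.3, -0.6]
width: 0.999
gripper_force: 0.0
```

>>> jog_arm(
  rows=[
    [[0,0,0],[0,0,8],1],
    [[0,0,0],[0,0,16],1],
    [[0,0,0],[0,0,23.8],1],
    [[0,0,0],[0,0,23.8],1],
    [[0,0,0],[0,0,23.8],1],
    [[0,0,0],[0,0,23.8],1],
  ],
)

```text
clock: 1.85
position: [0.4434, 0.321, 0.2267]
ee_rot: [2.008, -2.416, 0.0]
force: [-0.0, 1.0, 0.3]
width: 1.002
gripper_force: 0.0
```

```bash
cat > w.py <<'E'
from h import *
import sys
s=arm.observe();R=cv2.Rodrigues(np.array(s['ee_rot'],float))[0]
print('t',s['clock'],'pos',s['position'].round(4),'yaw_y',np.degrees(np.arctan2(R[1,1],R[0,1])).round(2),'z',R[:,2].round(4),'F',np.round(s['force'],1),'w',s['width'],'j',s['joints'].round(2))
E
python3 w.py
python3 - <<'E'
from h import *
d=grab('wrist');save('w1.png',d['img'])
P=cloud(d);np.save('P.npy',P)
m=(P[...,2]>.104)&(P[...,2]<.122)
q=P[m][:,:2].astype(np.float32);print(m.sum(),cv2.minAreaRect(q),np.median(P[m][:,2]))
E
```

```text
t 1.85 pos [0.4434 0.321  0.2267] yaw_y 169.48 z [-2.e-04 -1.e-04 -1.e+00] F [-0.   1.   0.3] w 1.0017969952688635 j [-0.53  0.33 -0.25  1.75  0.09  1.08  2.14]
4758 ((0.5257238149642944, 0.29544615745544434), (0.15884853899478912, 0.23619689047336578), 79.61300659179688) 0.11250416112799586
```

View pics/w1.png

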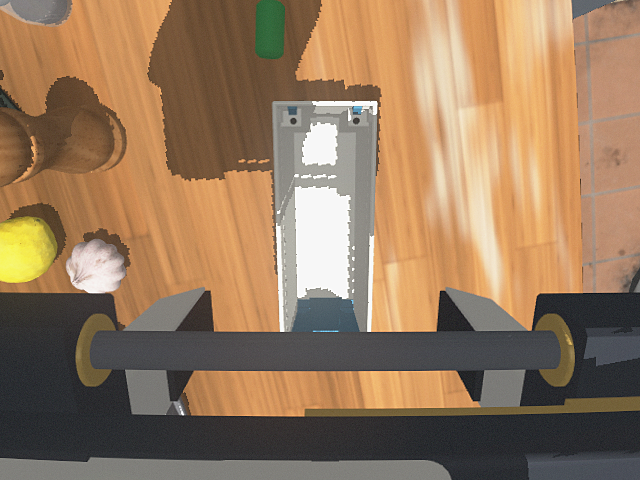

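The wrist view shows the spare centred between the fingers: plain end with two clip holes at (325,105), blue end at (325,315), fingers at x≈205 and x≈445. Next I refine the lateral offset from the rim points.

Run:
```python
from h import *
P=np.load('P.npy')[95:325,262:390].reshape(-1,3)
q=P[(P[:,2]>.106)&(P[:,2]<.119)]
a=np.radians(79.6);u=np.array([np.cos(a),np.sin(a)]);n=np.array([-u[1],u[0]])
r=q[:,:2]-[.4434,.3206];L=r@u;N=r@n
for l in np.arange(-.09,.09,.015):
    m=(L>l)&(L<l+.015)
    if m.sum()>5: print(round(l,3),m.sum(),N[m].min().round(4),N[m].max().round(4))
print(L.min())
```

```text
-0.09 978 -0.0324 0.0326
-0.075 291 -0.0329 0.0325
-0.06 276 -0.0329 0.0324
-0.045 261 -0.0328 0.0324
-0.03 265 -0.0327 0.0325
-0.015 247 -0.0326 0.0323
0.0 236 -0.0327 0.0325
0.015 227 -0.0326 0.0324
0.03 222 -0.0327 0.0325
0.045 204 -0.0323 0.0326
0.06 12 -0.0324 0.0319
-0.08931662426189386
```

>>> jog_arm(
  rows=[
    [[0,0,-4],[0,0,0],1],
    [[0,0,-8],[0,0,0],1],
    [[0,0,-11],[0,0,0],1],
    [[0,0,-13],[0,0,0],1],
    [[0,0,-14],[0,0,0],1],
    [[0,0,-14.9],[0,0,0],1],
    [[0,0,-14.9],[0,0,0],1],
    [[0,0,-14.9],[0,0,0],1],
  ],
)

```text
clock: 2.9
position: [0.4438, 0.3213, 0.0784]
ee_rot: [-2.01, 2.413, 0.0]
force: [-0.7, 0.7, -0.6]
width: 0.997
gripper_force: 0.0
```

>>> jog_arm(
  rows=[
    [[0,0,0],[0,0,0],0.6],
    [[0,0,0],[0,0,0],0.6],
    [[0,0,0],[0,0,0],0.6],
    [[0,0,0],[0,0,0],0.6],
    [[0,0,0],[0,0,0],0.6],
    [[0,0,0],[0,0,0],0.6],
    [[0,0,0],[0,0,0],0.6],
    [[0,0,0],[0,0,0],0.6],
  ],
  newtons=35,
)

```text
clock: 3.9
position: [0.4435, 0.321, 0.0779]
ee_rot: [-2.01, 2.414, 0.0]
force: [-0.7, -0.9, 4.1]
width: 0.707
gripper_force: 35.0
```

```bash
python3 w.py
```

```text
t 3.9 pos [0.4435 0.321  0.0779] yaw_y 169.57 z [ 1.e-04  1.e-04 -1.e+00] F [-0.7 -0.9  4.1] w 0.7074901023072182 j [-0.55  0.5  -0.23  1.91  0.16  0.75  2.08]
```

>>> jog_arm(
  rows=[
    [[0,0,0.3],[0,0,0],0.6],
    [[0,0,0.8],[0,0,0],0.6],
    [[0,0,1.4],[0,0,0],0.6],
    [[0,0,2.0],[0,0,0],0.6],
    [[0,0,2.7],[0,0,0],0.6],
    [[0,0,3.4],[0,0,0],0.6],
    [[0,0,4.1],[0,0,0],0.6],
    [[0,0,4.8],[0,0,0],0.6],
  ],
  newtons=50,
)

```text
clock: 4.9
position: [0.4435, 0.3209, 0.1262]
ee_rot: [-2.01, 2.414, 0.0]
force: [0.3, -1.1, -2.0]
width: 0.711
gripper_force: 50.0
```

>>> jog_arm(
  rows=[
    [[0,0,1],[0,0,0],0.6],
    [[0,0,2.5],[0,0,0],0.6],
    [[0,0,4],[0,0,0],0.6],
    [[0,0,5],[0,0,0],0.6],
    [[0,0,6],[0,0,0],0.6],
    [[0,0,6],[0,0,0],0.6],
  ],
)

```text
clock: 5.65
position: [0.4438, 0.3213, 0.1865]
ee_rot: [-2.009, 2.413, -0.0]
force: [1.1, -0.0, -2.3]
width: 0.704
gripper_force: 50.0
```

```bash
python3 w.py
python3 - <<'E'
from h import *
d=grab('top');save('t2.png',d['img'])
P=cloud(d);Q=P[200:330,330:480].reshape(-1,3)
q=Q[(Q[:,2]>.064)&(Q[:,2]<.082)][:,:2].astype(np.float32);print(cv2.minAreaRect(q))
E
```

```text
t 5.65 pos [0.4438 0.3213 0.1865] yaw_y 169.57 z [ 1.e-03  9.e-04 -1.e+00] F [ 1.1 -0.  -2.3] w 0.7035127534771988 j [-0.53  0.36 -0.25  1.8   0.11  0.99  2.13]
((0.4666943848133087, 0.009394340217113495), (0.0655859112739563, 0.17780297994613647), 1.0902504920959473)
```

View pics/t2.png

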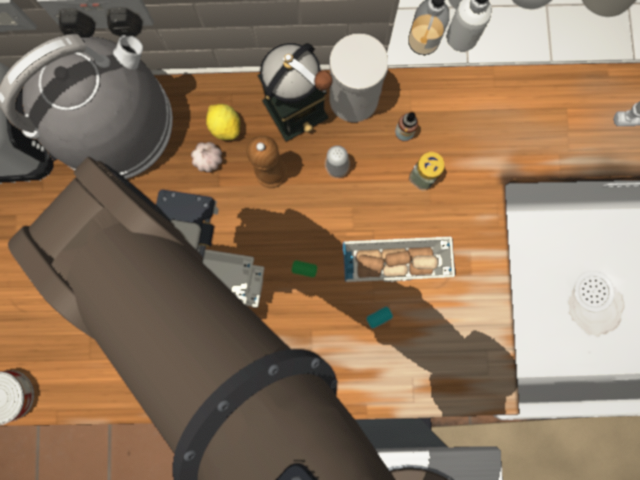

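>>> jog_arm(
  rows=[
    [[0,-1.5,0],[0,0,-10],0.6],
    [[0,-3,0],[0,0,-20],0.6],
    [[0.2,-4.5,0],[0,0,-30],0.6],
    [[0.4,-6,0],[0,0,-40],0.6],
    [[0.6,-7.5,0],[0,0,-50],0.6],
    [[0.8,-9,0],[0,0,-60],0.6],
    [[1,-11,0],[0,0,-70],0.6],
    [[1.2,-13,0],[0,0,-80],0.6],
  ],
)

```text
clock: 6.7
position: [0.4551, 0.1902, 0.1852]
ee_rot: [-0.02, -3.141, 0.001]
force: [-0.5, 0.8, -2.6]
width: 0.706
gripper_force: 50.0
```

>>> jog_arm(
  rows=[
    [[0.1,-2,0],[0,0,-10],0.6],
    [[0.2,-4,0],[0,0,-20],0.6],
    [[0.4,-6.5,0],[0,0,-30],0.6],
    [[0.6,-9,0],[0,0,-40],0.6],
    [[0.8,-11.5,0],[0,0,-50],0.6],
    [[1.1,-14,0],[0,0,-60],0.6],
    [[1.1,-16.5,0],[0,0,-70],0.6],
    [[1.1,-18.2,0],[0,0,-80],0.6],
  ],
)

```text
clock: 7.7
position: [0.466, 0.0077, 0.1853]
ee_rot: [-2.036, -2.392, 0.001]
force: [1.0, -0.4, -1.9]
width: 0.706
gripper_force: 50.0
```

>>> jog_arm(
  rows=[
    [[0,0,0],[0,0,-8.4],0.6],
    [[0,0,0],[0,0,-8.4],0.6],
    [[0,0,0],[0,0,-8.4],0.6],
    [[0,0,0],[0,0,-8.4],0.6],
  ],
)

```text
clock: 8.2
position: [0.4664, 0.0092, 0.1856]
ee_rot: [-2.196, -2.247, 0.0]
force: [0.7, 0.5, -2.2]
width: 0.703
gripper_force: 50.0
```

```bash
python3 w.py
python3 - <<'E'
from h import *
d=grab('wrist');save('w3.png',d['img']);np.save('P3.npy',cloud(d))
d=grab('top');save('t3.png',d['img']);np.save('T3.npy',cloud(d))
d=grab('scene');save('s3.png',d['img'])
E
```

```text
t 8.2 pos [0.4664 0.0092 0.1856] yaw_y 1.31 z [-2.e-04 -0.e+00 -1.e+00] F [ 0.7  0.5 -2.2] w 0.7027456599503742 j [-0.49  0.22  0.43  2.03 -0.12  0.91  0.02]
```

View pics/w3.png

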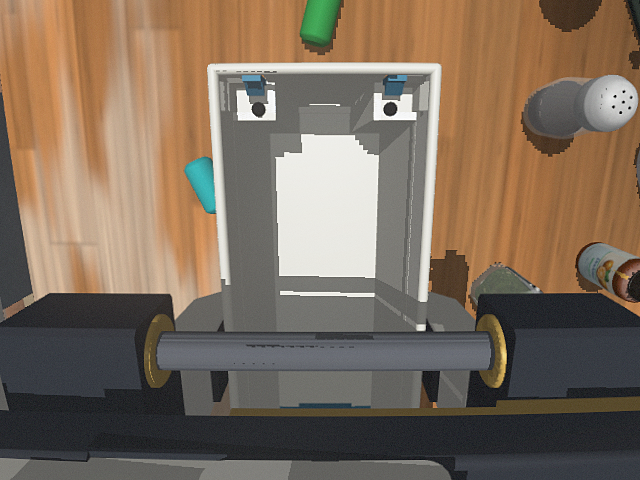

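View pics/s3.png

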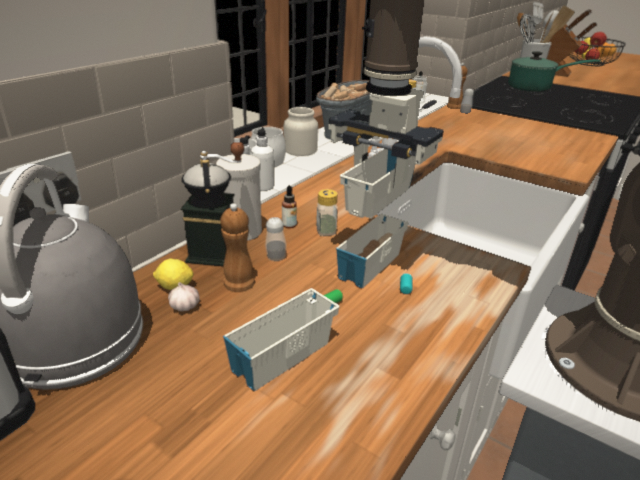

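The wrist view shows the held spare with its plain end now pointing towards +y, (325,70). The scene view shows it held above the full bin at (375,190), plain end over blue end (355,265), with the nest bin left standing at (285,340). Now I measure the bin's pose in the hand.

Run:
```python
from h import *
P=np.load('P3.npy')[55:330,195:455].reshape(-1,3)
q=P[(P[:,2]>.211)&(P[:,2]<.230)]
tcp=np.array([.4664,.0092])
a=np.radians(91.31);u=np.array([np.cos(a),np.sin(a)]);n=np.array([-u[1],u[0]])
r=q[:,:2]-tcp;L=r@u;N=r@n
print('Lmax',np.percentile(L,[90,99,100]))
for l in np.arange(.0,.1,.01):
    m=(L>l)&(L<l+.01)
    if m.sum()>5: print(round(l,3),m.sum(),N[m].min().round(4),N[m].max().round(4),q[m][:,2].max().round(4),np.percentile(q[m][:,2],80).round(4))
T=np.load('T3.npy')[200:330,300:500].reshape(-1,3)
m=(T[:,2]>.05)&(T[:,2]<.25)&(T[:,0]<.56)&(T[:,0]>.4)
t=T[(T[:,2]>.213)&(T[:,2]<.228)&(T[:,0]<.56)];print('top held',len(t),t.min(0),t.max(0))
```

```text
Lmax [0.08761175 0.08920794 0.08965921]
0.0 285 -0.04 0.0424 0.2213 0.2193
0.01 1727 -0.0442 0.0445 0.2245 0.2208
0.02 960 -0.0325 0.0328 0.2224 0.2208
0.03 1026 -0.0325 0.0328 0.2223 0.2207
0.04 1092 -0.0324 0.0327 0.222 0.2207
0.05 1181 -0.0325 0.0329 0.2225 0.2207
0.06 1211 -0.0325 0.033 0.2223 0.2207
0.07 1449 -0.0323 0.0332 0.2228 0.2206
0.08 5567 -0.0324 0.0329 0.2228 0.2207
top held 375 [0.43190111 0.03545308 0.21308185] [0.49808953 0.10010391 0.2255135 ]
```

>>> jog_arm(
  rows=[
    [[0,-0.1,-2],[0,0,-0.2],0.6],
    [[0,-0.1,-4],[0,0,-0.2],0.6],
    [[0,-0.1,-5.5],[0,0,-0.2],0.6],
    [[0,-0.1,-6.5],[0,0,-0.2],0.6],
    [[0,-0.1,-7.2],[0,0,-0.2],0.6],
    [[0,-0.1,-7.8],[0,0,-0.2],0.6],
    [[0,-0.1,-8.1],[0,0,-0.2],0.6],
    [[0,-0.1,-8.1],[0,0,-0.2],0.6],
  ],
  newtons=58,
)

```text
clock: 9.35
position: [0.4665, 0.008, 0.1047]
ee_rot: [-2.203, -2.24, 0.0]
force: [0.2, -0.8, -2.9]
width: 0.702
gripper_force: 58.0
```

>>> jog_arm(
  rows=[
    [[0,0,-0.1],[0,0,0],0.6],
    [[0,0,-0.2],[0,0,0],0.6],
    [[0,0,-0.3],[0,0,0],0.6],
    [[0,0,-0.4],[0,0,0],0.6],
    [[0,0,-0.5],[0,0,0],0.6],
    [[0,0,-0.5],[0,0,0],0.6],
  ],
)

```text
clock: 10.1
position: [0.4664, 0.0079, 0.0996]
ee_rot: [-2.202, -2.24, 0.0]
force: [-0.5, -0.3, -1.6]
width: 0.705
gripper_force: 58.0
```

```bash
python3 w.py;python3 -c "
from cell import arm;print(arm.observe()['ft_torque'])"
```

```text
t 10.1 pos [0.4664 0.0079 0.0996] yaw_y 0.97 z [-2.e-04 -1.e-04 -1.e+00] F [-0.5 -0.3 -1.6] w 0.7050190442690534 j [-0.44  0.36  0.39  2.12 -0.21  0.7   0.11]
[-0.0145382   0.08336106  0.02178392]
```

>>> jog_arm(
  rows=[
    [[0,0,-0.05],[0,0,0],0.6],
    [[0,0,-0.1],[0,0,0],0.6],
    [[0,0,-0.15],[0,0,0],0.6],
    [[0,0,-0.2],[0,0,0],0.6],
    [[0,0,-0.2],[0,0,0],0.6],
  ],
)

```text
clock: 10.72
position: [0.4668, 0.008, 0.098]
ee_rot: [2.202, 2.24, 0.001]
force: [-0.7, -1.4, 3.8]
width: 0.703
gripper_force: 58.0
```

>>> jog_arm(
  rows=[
    [[0,0,-0.05],[0,0,0],0.6],
    [[0,0,-0.05],[0,0,0],0.6],
    [[0,0,-0.1],[0,0,0],0.6],
    [[0,0,-0.1],[0,0,0],0.6],
  ],
)

```text
clock: 11.22
position: [0.4668, 0.0079, 0.0973]
ee_rot: [2.203, 2.24, 0.001]
force: [-1.8, -1.2, 11.7]
width: 0.704
gripper_force: 58.0
```

>>> jog_arm(
  rows=[
    [[0,0,-0.04],[0,0,0],0.6],
    [[0,0,-0.04],[0,0,0],0.6],
    [[0,0,-0.08],[0,0,0],0.6],
    [[0,0,-0.08],[0,0,0],0.6],
  ],
)

```text
clock: 11.72
position: [0.4669, 0.008, 0.0968]
ee_rot: [2.203, 2.24, 0.002]
force: [-3.2, -0.9, 15.2]
width: 0.703
gripper_force: 58.0
```

```bash
python3 w.py;python3 -c "
from cell import arm;print(arm.observe()['ft_torque'])"
```

```text
t 11.725 pos [0.4669 0.008  0.0968] yaw_y 0.96 z [ 1.e-03  5.e-04 -1.e+00] F [-3.2 -0.9 15.2] w 0.703043049399103 j [-0.44  0.36  0.39  2.12 -0.21  0.69  0.11]
[-0.30543828  0.97013378 -0.00230121]
```

>>> jog_arm(
  rows=[
    [[0,0,-0.05],[0,0,0],0.6],
    [[0,0,-0.05],[0,0,0],0.6],
    [[0,0,-0.05],[0,0,0],0.6],
  ],
)

```text
clock: 12.1
position: [0.4669, 0.0078, 0.0963]
ee_rot: [2.203, 2.239, 0.002]
force: [-3.5, -1.8, 15.9]
width: 0.706
gripper_force: 58.0
```

>>> jog_arm(
  rows=[
    [[0,0,-0.05],[0,0,0],0.6],
    [[0,0,-0.05],[0,0,0],0.6],
    [[0,0,-0.05],[0,0,0],0.6],
  ],
)

```text
clock: 12.48
position: [0.4669, 0.008, 0.0958]
ee_rot: [2.203, 2.24, 0.002]
force: [-4.0, -1.0, 16.8]
width: 0.703
gripper_force: 58.0
```

>>> jog_arm(
  rows=[
    [[0,0,-0.05],[0,0,0],0.6],
    [[0,0,-0.05],[0,0,0],0.6],
    [[0,0,-0.05],[0,0,0],0.6],
  ],
)

```text
clock: 12.85
position: [0.4669, 0.008, 0.0958]
ee_rot: [2.203, 2.24, 0.002]
force: [-6.0, 0.2, 24.5]
width: 0.702
gripper_force: 58.0
```

```bash
python3 w.py
cat > m.py <<'E'
from h import *
d=grab('wrist');P=cloud(d)[20:330,195:455].reshape(-1,3);p=arm.observe()['position']
a=np.radians(91.0);u=np.array([np.cos(a),np.sin(a)]);n=np.array([-u[1],u[0]])
r=P[:,:2]-p[:2];L=r@u;N=r@n
ok=(P[:,2]>p[2]+.025)&(P[:,2]<p[2]+.045)&(abs(N)<.036)
for l in np.arange(.02,.1,.01):
    m=ok&(L>l)&(L<l+.01)
    if m.sum()>9: print(round(l,3),m.sum(),N[m].min().round(4),N[m].max().round(4),np.percentile(P[m][:,2],[60,80]).round(4))
print(np.percentile(L[ok],[99,100]))
E
python3 m.py;python3 -c "
from h import *
save('s4.png',grab('scene')['img'][150:300,300:480],4)
from cell import arm;print(arm.observe()['ft_torque'])"
```

```text
t 12.85 pos [0.4669 0.008  0.0958] yaw_y 0.95 z [ 1.1e-03  9.0e-04 -1.0e+00] F [-6.   0.2 24.5] w 0.7023392913271688 j [-0.44  0.36  0.39  2.13 -0.21  0.69  0.11]
0.02 992 -0.0324 0.0328 [0.1304 0.131 ]
0.03 1038 -0.0324 0.0327 [0.1304 0.131 ]
0.04 1118 -0.0326 0.0328 [0.1303 0.1309]
0.05 1226 -0.0323 0.0329 [0.1303 0.1309]
0.06 1258 -0.0323 0.0329 [0.1303 0.1309]
0.07 1475 -0.0323 0.033 [0.1302 0.1309]
0.08 5640 -0.0324 0.0327 [0.1303 0.1309]
[0.08918174 0.08952015]
[-0.33884388  1.70286725 -0.0348161 ]
```

View pics/s4.png

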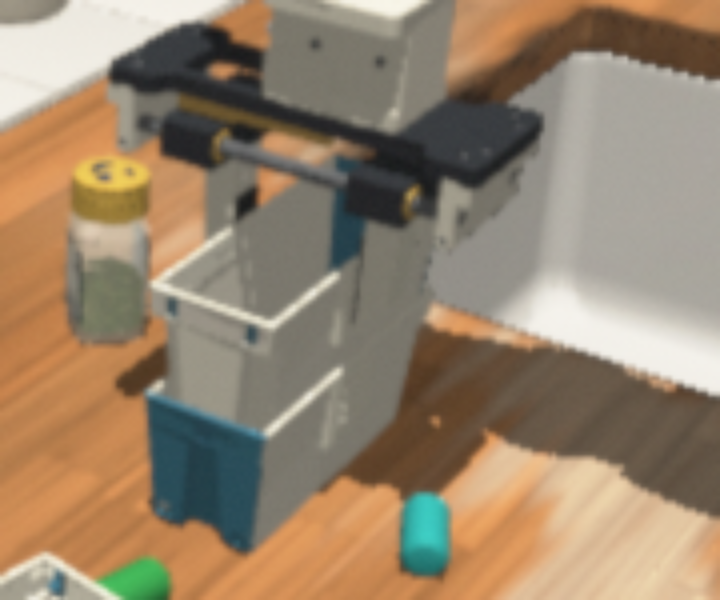

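The bin has met a hard stop: z stays at 0.0958 while the push rises, which puts the underside at about 58 mm. The picture shows it standing on the full bin, rim at (270,320), blue end at the back. I'll press slightly more, then unload and check whether it springs back.

>>> jog_arm(
  rows=[
    [[0,0,-0.03],[0,0,0],0.6],
    [[0,0,-0.03],[0,0,0],0.6],
    [[0,0,-0.03],[0,0,0],0.6],
  ],
)

```text
clock: 13.32
position: [0.4669, 0.008, 0.0957]
ee_rot: [2.203, 2.24, 0.003]
force: [-7.6, -0.5, 30.4]
width: 0.703
gripper_force: 58.0
```

>>> jog_arm(
  rows=[
    [[0,0,0.06],[0,0,0],0.6],
    [[0,0,0.12],[0,0,0],0.6],
    [[0,0,0.18],[0,0,0],0.6],
    [[0,0,0.18],[0,0,0],0.6],
  ],
)

```text
clock: 13.82
position: [0.4669, 0.0079, 0.0962]
ee_rot: [2.202, 2.24, 0.001]
force: [-0.7, -0.6, 6.7]
width: 0.709
gripper_force: 58.0
```

```bash
python3 w.py; python3 m.py
```

```text
t 13.825 pos [0.4669 0.0079 0.0962] yaw_y 0.97 z [ 8.e-04  1.e-04 -1.e+00] F [-0.7 -0.6  6.7] w 0.7087913592924608 j [-0.44  0.36  0.39  2.12 -0.21  0.69  0.11]
0.02 990 -0.0323 0.0329 [0.1309 0.1314]
0.03 1050 -0.0323 0.0328 [0.1308 0.1313]
0.04 1123 -0.0324 0.0329 [0.1308 0.1313]
0.05 1200 -0.0323 0.033 [0.1308 0.1314]
0.06 1248 -0.0324 0.0329 [0.1307 0.1313]
0.07 1474 -0.0324 0.033 [0.1305 0.1312]
0.08 5621 -0.0324 0.0329 [0.1307 0.1313]
[0.089192   0.08969337]
```

>>> jog_arm(
  rows=[
    [[0,0,0.05],[0,0,0],0.6],
    [[0,0,0.05],[0,0,0],0.6],
    [[0,0,0.05],[0,0,0],0.6],
  ],
)

```text
clock: 14.25
position: [0.4667, 0.008, 0.0964]
ee_rot: [2.202, 2.24, 0.0]
force: [2.2, -1.0, -0.4]
width: 0.705
gripper_force: 58.0
```

>>> jog_arm(
  rows=[
    [[0,0,0.05],[0,0,0],0.6],
    [[0,0,0.05],[0,0,0],0.6],
    [[0,0,0.05],[0,0,0],0.6],
  ],
)

```text
clock: 14.62
position: [0.4657, 0.008, 0.0966]
ee_rot: [-2.202, -2.24, 0.002]
force: [-1.0, -0.3, -5.7]
width: 0.703
gripper_force: 58.0
```

```bash
python3 w.py; python3 m.py
```

```text
t 14.625 pos [0.4657 0.008  0.0966] yaw_y 0.98 z [-1.4e-03 -1.0e-04 -1.0e+00] F [-1.  -0.3 -5.7] w 0.703179217685897 j [-0.44  0.36  0.39  2.13 -0.21  0.69  0.11]
0.02 983 -0.0326 0.0329 [0.1312 0.1317]
0.03 1044 -0.0323 0.0329 [0.1311 0.1317]
0.04 1101 -0.0323 0.0328 [0.1312 0.1317]
0.05 1206 -0.0325 0.033 [0.131  0.1316]
0.06 1240 -0.0323 0.0332 [0.1311 0.1317]
0.07 1462 -0.0322 0.0334 [0.131  0.1316]
0.08 5618 -0.0323 0.0331 [0.131  0.1316]
[0.08925319 0.0896299 ]
```

The bin resists a net pull of about 3 N, so the clips seem to hold. I'll return to neutral force, release, and check that it is level when free.

>>> jog_arm(
  rows=[
    [[0,0,-0.06],[0,0,0],0.6],
    [[0,0,-0.06],[0,0,0],0.6],
    [[0,0,-0.06],[0,0,0],0.75],
    [[0,0,-0.06],[0,0,0],0.85],
    [[0,0,-0.06],[0,0,0],1],
    [[0,0,-0.06],[0,0,0],1],
    [[0,0,-0.06],[0,0,0],1],
    [[0,0,-0.06],[0,0,0],1],
  ],
)

```text
clock: 15.68
position: [0.4665, 0.0079, 0.0963]
ee_rot: [2.203, 2.24, 0.0]
force: [-0.2, 0.2, 0.6]
width: 1.0
gripper_force: 0.0
```

```bash
python3 w.py; python3 m.py
```

```text
t 15.675 pos [0.4665 0.0079 0.0963] yaw_y 0.97 z [ 1.e-04 -0.e+00 -1.e+00] F [-0.2  0.2  0.6] w 0.9999716223945906 j [-0.44  0.36  0.39  2.12 -0.21  0.69  0.11]
0.02 995 -0.032 0.0332 [0.1309 0.1315]
0.03 1046 -0.032 0.0331 [0.1309 0.1315]
0.04 1128 -0.0321 0.0332 [0.1309 0.1315]
0.05 1227 -0.0321 0.0334 [0.1309 0.1315]
0.06 1251 -0.0318 0.0335 [0.1309 0.1314]
0.07 1475 -0.0319 0.0334 [0.1308 0.1314]
0.08 5648 -0.0321 0.0333 [0.1309 0.1315]
[0.08916428 0.08950441]
```

It stays down and level when free: the rim is flat to 0.1 mm and 0.6 mm off the hard stop. Now I retreat and take a last look.

>>> jog_arm(
  rows=[
    [[0,0,1],[0,0,0],1],
    [[0,0,3],[0,0,0],1],
    [[0,0,6],[0,0,0],1],
    [[0,0,9],[0,0,0],1],
    [[0,2,12],[0,0,0],1],
    [[0,6,14],[0,0,0],1],
    [[-2,11,15],[0,0,0],1],
    [[-4,16,15],[0,0,0],1],
  ],
)

```text
clock: 16.73
position: [0.4265, 0.1694, 0.248]
ee_rot: [2.203, 2.238, 0.004]
force: [0.1, 0.6, -0.4]
width: 0.998
gripper_force: 0.0
```

>>> jog_arm(
  rows=[
    [[-2,5,0],[0,0,0],1],
    [[-3,10,0],[0,0,0],1],
    [[-4,15,0],[0,0,0],1],
    [[-4,20,0],[0,0,0],1],
    [[-4,20,0],[0,0,0],1],
    [[-4,20,0],[0,0,0],1],
  ],
)

```text
clock: 17.48
position: [0.3867, 0.3671, 0.2466]
ee_rot: [2.202, 2.239, -0.001]
force: [0.7, -0.8, 0.1]
width: 1.002
gripper_force: 0.0
```

```bash
python3 w.py
python3 - <<'E'
from h import *
d=grab('top');save('t5.png',d['img']);P=cloud(d)
for (z0,z1) in [(.122,.142),(.064,.08)]:
    Q=P[190:310,320:480].reshape(-1,3);q=Q[(Q[:,2]>z0)&(Q[:,2]<z1)]
    print(len(q),cv2.minAreaRect(q[:,:2].astype(np.float32)))
    if z0>.1:
        for y in np.arange(-.09,.1,.02):
            m=(q[:,1]>y)&(q[:,1]<y+.02); print(y.round(2),m.sum(),np.percentile(q[m][:,2],[50,80]).round(4) if m.any() else '')
E
```

```text
t 17.475 pos [0.3867 0.3671 0.2466] yaw_y 0.95 z [ 3.e-04 -8.e-04 -1.e+00] F [ 0.7 -0.8  0.1] w 1.001656197250958 j [-1.03  0.27  0.21  1.78 -0.06  1.1  -0.78]
858 ((0.4660094082355499, 0.009600326418876648), (0.06568636745214462, 0.17788773775100708), 1.0075953006744385)
-0.09 175 [0.1308 0.133 ]
-0.07 70 [0.1315 0.1334]
-0.05 64 [0.1315 0.1332]
-0.03 66 [0.1319 0.133 ]
-0.01 73 [0.1307 0.1326]
0.01 70 [0.1309 0.1326]
0.03 69 [0.1315 0.1331]
0.05 63 [0.1314 0.1331]
0.07 74 [0.1312 0.133 ]
0.09 134 [0.131  0.1327]
847 ((0.46373701095581055, 0.00981641560792923), (0.06352878361940384, 0.17745156586170197), 0.23382632434368134)
```

View pics/t5.png

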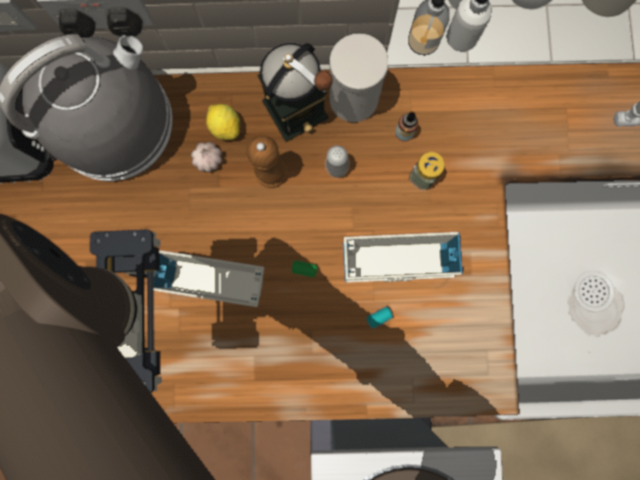

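The top view shows the stacked spare at (403,257), blue end right at (450,253), over the full bin's plain end. Its rim is level at 131 mm along its whole length. The nest bin and the bystanders stand where they were.

```bash
python3 -c "
from cell import arm;print(arm.sign_off())"
```

```text
the job is handed in; nothing more can be done
None
```

The spare bin is stacked end for end on the full bin: it stays down when released, its rim measures level, and the nest bin and bystanders stand where they were; the job is handed in, with no verdict returned.

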